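Let a lime out of the fruit hopper

TASK

Press the lever of the fruit hopper all the way down with the fingertips so that its lid swings fully up, and keep it down until the lime has rolled out and lies in the bowl. Then let the lever come up slowly, so that the lid closes over a second or two without slamming, and move clear. Do not touch the lid, the lime or the bowl, and do not pick up or knock aside anything standing near.

Things in the scene. Friction and masses are not known exactly. Their poses are not given: they have to be found in the camera images.
- hopper: Open-topped bamboo fruit hopper fixed to the counter: a sloping chute 130 mm long, 74 mm wide, walls 140 mm high (lid hinge up to 152 mm), on a 130 x 100 mm foot. Origin at the centre of its underside; x runs along the chute to its mouth (away from the robot, over the bowl), -x to the lever's paddle, z up. Its place varies, its turn by up to 30 degrees.
- paddle (a point): Centre of the top face of the steel lever's press paddle, which moves with the lever: a flat plate 40 mm (along hopper x) by 44 mm (y), 8 mm thick, standing out behind the hopper on the robot's side, 128 mm behind the hopper's origin and 63 mm clear of its rear wall. It is 112 mm above the counter at rest, 60 mm fully pressed; press it from above.
- lever (a joint): Angle of the lever in rad: 0 at rest (paddle up), 0.38 fully pressed (paddle about 50 mm lower, under 5 mm sideways). Its two side arms (98 mm wide over all) pivot 133 mm ahead of the paddle's centre, 75 mm above the counter. A spring and the lid push the paddle up with about 1 N at rest to 4 or 5 N fully down; let go, it springs back at once.
- lid (a joint): Angle of the aluminium lid, a flap 72 mm wide and 82 mm high hanging over the mouth of the chute from a hinge at its top: 0 shut (upright), 1.18 rad fully up. It is linked to the lever: lid angle = 3.1 x lever angle, both ways, so it slams if the lever is let go.
- lime_center (a point): Centre of the lime, a ball 48 mm in diameter, about 60 g, lying in the chute behind the lid at the start, its centre then about 80 mm above the counter. It rolls out by itself, within about a second, once the lid is up.
- bowl: Loose blue enamel bowl, rim 140 mm across, 40 mm high, standing on the counter under the mouth of the chute. Origin at the centre of its underside, z up.
- tumbler: Clear glass tumbler, 72 mm across, 100 mm high, loose; a bystander. Origin at the centre of its underside.
- canister: Green plastic canister with a black twist cap, 68 mm across, 110 mm high, loose; a bystander. Origin at the centre of its underside.
- spoon_rest: Bamboo spoon rest, a shallow tray 150 x 75 mm, 17 mm high, loose; a bystander. Origin at the centre of its underside.
Not all that is in view belongs to the job. What is shaped like the part that bears lime_center but red is not meant.

How it is judged:
By the outcome, as a careful person would: the job done as asked, in the order asked, and still so for the second after the job is handed in, with the robot touching nothing.
It also fails if it takes over 40 s, if anything falls off the work surface, if the arm or the gripper's body presses on something with over 40 N, if the wrist force passes 120 N, or if a joint passes its speed limit or range.

ROBOT

A 6-joint arm with a two-finger parallel gripper is mounted at the origin on the work surface. World frame = base frame: x ahead of the robot, y to its left, z up, the work surface at z = 0. Lengths are in m, angles in degrees, forces in N, time in s.
With the tool pointing down it reaches from about 0.3 to 0.95 m from the base axis. Payload 3.1 kg.
Tool frame: the origin (TCP) lies between the finger pads; the fingertips stand 17 mm ahead of it and the grasp point (between the pads) lies 2 mm behind it; z points along the fingers, y is the line along which they close (so a half turn about z gives the same grasp; the last joint's range is limited). The gripper opens to 85 mm and grips with 20 to 120 N. Pads are 22 mm wide; open, the fingers measure 114 mm over their backs; the gripper's body (76 mm by 85 mm) begins 54 mm behind the grasp point. The pads swing forward as they close: fully open they stand 13 mm farther back than shut.
Start: joints at [-72.519, 17.653, 93.61, -0, 68.738, -3.994], TCP at [0.229, -0.582, 0.248] pointing down, gripper open.
Joint ranges: [-175.34, 175.34], [-45.06, 112.39], [2.9, 150.54], [-68.45, 248.45], [3.09, 151.38], [-168.51, 168.51]. Speed limits (degrees/s): [159.86, 159.86, 180, 180, 180, 180].

INTERFACE

Orientations are given as [roll, pitch, yaw] about the fixed x, y, z axes, in that order (R = Rz(yaw) Ry(pitch) Rx(roll)).
In Python, from workcell import r, optics gives the robot as it stands.
- The arm moves only by the tool step_arm, never from a script. Its arguments are lists of equal length, an entry for each row: "travel": the shift along the tool's x, y, z in mm, a list of three; "turn": the turn about the tool's z in degrees. In form: {"travel": [[x, y, z], ...], "turn": [turn, ...]}. A call has 1 to 20 rows; each row shifts and turns the commanded pose from where the row before left it, along the tool's axes as they then stand; what a row does not reach is not made up. A row lasts 1/8 s, in which the tool goes at most 62.5 mm and 10.7 degrees, less where a joint would pass 70% of its speed; a pose out of reach is approached as far as the arm can. A call is refused whole if a number of a shift passes 62.5 or a number of a turn 10.7, either way. A call with a gripper value outside its range is refused whole. "gripper" is the opening, from -1 (shut) to 1 (fully open), set as the call begins (left out, the last holds). The fingers move at their own pace and stop on an object; "newtons" is the grip in N (left out, the last holds). Time passes only in rows, so rows that do not move let the fingers close. It gives the time, the measured TCP pose, the force, the opening and the grip force at its end, in the units of the state.
- r.get_obs(): the state, without advancing time (a new reading comes with each control period).
- optics.read_camera(name): name is "scene" or "top" or "wrist"; returns the picture (480x640x3 uint8, red, green, blue); there is no depth.
- optics.camera_info(name): a dict with "camera_matrix" (3x3 intrinsics, pixels), "R" (3x3) and "t" (3): a world point X has camera coordinates R X + t; the wrist camera has in their place "hand_eye" (4x4, takes a point from camera to tool coordinates, whose origin is the TCP and whose axes are the flange's). Camera axes: x right, y down, z forward; pixel columns grow to the right and rows downward; lengths in m; the calibration is good to about 2 mm. A picture is of the moment at which its call begins: read the wrist's pose just before it. camera_info takes no time and is no camera call.
- r.hand_in(): hands the job in; it is judged then, once.
The state is a dict: "t": time; "joints": joint angles; "qd": joint speeds; "tau": joint torques, N m; "tcp_pos": TCP position; "orientation": TCP orientation; "wrist_force": force on the tool from outside, world axes, zero at the start; "ft_torque": the same for the moment, N m; "gripper_width": opening from 0.0 (shut) to 1.0 (fully open); "finger_force": force on a finger pad.
Only numpy, scipy, OpenCV 4.12 (cv2) and the standard library are available. Lean on these libraries where they do the work, as an engineer would, in place of code of your own. Each camera call takes 0.05 s, during which the arm holds its last target. There are 200 camera calls.

## Working session

There is one attempt and no reset: what is moved stays moved. The work goes in short steps, Python scripts to look and compute and a tool call to move; the robot and the scene stay as the last step left them, time stands still between calls to the robot, and variables do not carry over. Pictures are saved under pics/ and viewed, at most 10 in all, crops included, and the job is handed in when it is done.

Besides the shell and the picture viewer there is one more tool, called by a JSON object that holds its "method" and its "body". step_arm: Moves the arm, as the interface text tells. Its arguments: {"type":"object","properties":{"travel":{"type":"array","items":{"type":"array","items":{"type":"number"}}},"turn":{"type":"array","items":{"type":"number"}},"gripper":{"type":"number"},"newtons":{"type":"number"}},"required":["travel","turn"]}

```bash
mkdir -p pics
python3 - <<'E'
from workcell import r, optics
import cv2,numpy as np
o=r.get_obs();print(o['tcp_pos'],o['orientation'],o['t'],o['gripper_width'])
for n in ("scene","top"):
    im=optics.read_camera(n);cv2.imwrite(f"pics/{n}0.png",im[...,::-1])
    c=optics.camera_info(n);print(n,np.round(c['camera_matrix'],1).tolist(),np.round(c['R'],4).tolist(),np.round(c['t'],4).tolist())
E
```

```text
[ 0.22857071 -0.58087073  0.2470369 ] [-1.79868714e+02 -9.25607142e-03  2.14758567e+01] 0.0 1.0016802500811013
scene [[593.1, 0.0, 323.3], [0.0, 593.1, 237.8], [0.0, 0.0, 1.0]] [[-0.8731, 0.4873, -0.015], [0.3731, 0.648, -0.664], [-0.3138, -0.5853, -0.7476]] [0.5249, -0.2128, 1.4631]
top [[615.5, 0.0, 315.3], [0.0, 615.5, 244.2], [0.0, 0.0, 1.0]] [[0.0242, -0.9997, 0.0096], [-0.9831, -0.0255, -0.1811], [0.1812, -0.005, -0.9834]] [0.0577, 0.6702, 1.2593]
```

View pics/scene0.png

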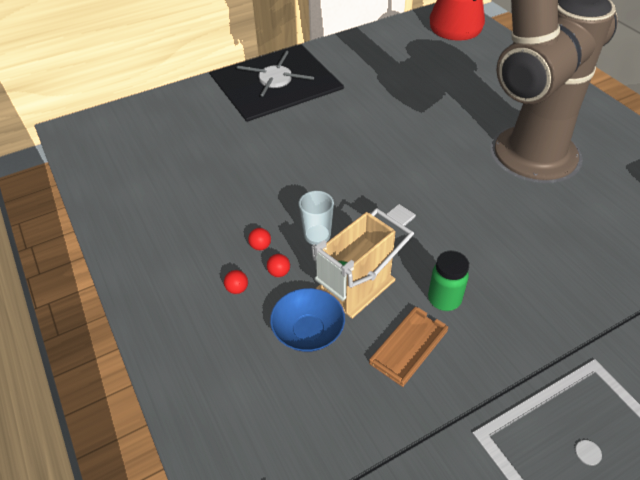

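View pics/top0.png

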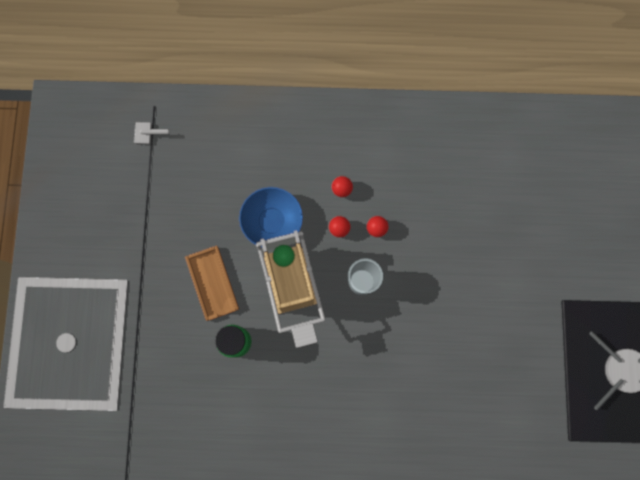

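The top view shows the hopper with the green lime at (284,256) and the steel paddle at about (304,335); in the scene view the paddle is at about (402,214). The red balls at top (342,187), (339,227) and (377,226) are decoys: the lime is the green ball in the chute, and there is only one hopper. Neighbours are the canister at (233,341), tumbler at (365,277) and spoon rest at (212,283).

```bash
cat > h.py <<'E'
from workcell import r, optics
import cv2,numpy as np
def ray(n,uv):
    c=optics.camera_info(n);R=np.array(c['R']);t=np.array(c['t'])
    d=R.T@np.linalg.inv(c['camera_matrix'])@[uv[0],uv[1],1];return -R.T@t,d/np.linalg.norm(d)
def plane(n,uv,z):
    o,d=ray(n,uv);return o+d*(z-o[2])/d[2]
def tri(a,b):
    A=np.zeros((3,3));B=np.zeros(3)
    for n,uv in (("scene",a),("top",b)):
        o,d=ray(n,uv);P=np.eye(3)-np.outer(d,d);A+=P;B+=P@o
    return np.linalg.solve(A,B)
def blob(im,m,box):
    x0,y0,x1,y1=box;k=np.zeros(m.shape,np.uint8);k[y0:y1,x0:x1]=m[y0:y1,x0:x1]
    n,l,s,c=cv2.connectedComponentsWithStats(k);i=1+np.argmax(s[1:,4]);return c[i],s[i]
E
python3 - <<'E'
from h import *
T=cv2.imread('pics/top0.png');S=cv2.imread('pics/scene0.png')
def br(I): h=cv2.cvtColor(I,cv2.COLOR_BGR2HSV);return ((h[...,1]<40)&(h[...,2]>140)).astype(np.uint8)
mt=cv2.morphologyEx(br(T),cv2.MORPH_OPEN,np.ones((7,7)));ms=cv2.morphologyEx(br(S),cv2.MORPH_OPEN,np.ones((7,7)))
pt,st=blob(T,mt,(280,318,330,355));ps,ss=blob(S,ms,(383,195,425,235));print(pt,st,ps,ss)
print('paddle top',plane('top',pt,.112),'scene',plane('scene',ps,.112),'tri',tri(ps,pt))
h=cv2.cvtColor(T,cv2.COLOR_BGR2HSV)
cs,_=cv2.findContours(mt*0+0,0,1)
g=cv2.inRange(h,(40,80,30),(85,255,255));b=cv2.inRange(h,(105,120,40),(125,255,255))
c,s=blob(T,g,(265,235,305,275));print('lime',c,s,plane('top',c,.08))
c,s=blob(T,b,(220,170,320,260));print('bowl',c,s,plane('top',c,.03))
print('canister',plane('top',(231,340),.11),'tumbler',plane('top',(366,276),.1))
# four corners of the lever frame/ rect of paddle
k=np.zeros_like(mt);k[318:355,280:330]=mt[318:355,280:330];print(cv2.minAreaRect(np.argwhere(k)[:,::-1].astype(np.float32)))
A=cv2.resize(T[170:370,190:400],None,fx=2.8,fy=2.8,interpolation=2)[:, :];cv2.imwrite('pics/crop.png',A)
E
```

```text
[303.39689579 333.42128603] [292 322  23  24 451] [399.99224806 215.87080103] [388 206  25  21 387]
paddle top [0.47644178 0.09416943 0.112     ] scene [0.48134297 0.09918826 0.112     ] tri [0.47689965 0.0940798  0.1049991 ]
lime [283.20923913 255.23641304] [273 245  22  22 368] [0.6395718  0.14149692 0.08      ]
bowl [269.77385972 214.09198927] [ 240  187   63   57 2609] [0.73931167 0.17668502 0.03      ]
canister [0.45990877 0.23883067 0.11      ] tumbler [ 0.59730311 -0.03151668  0.1       ]
((303.61767578125, 333.4706115722656), (21.585668563842773, 21.828205108642578), 75.96376037597656)
```

View pics/crop.png

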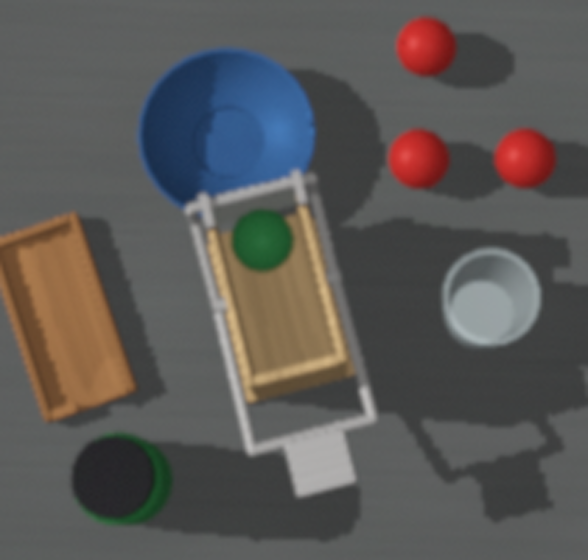

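The crop confirms it: one lever, with its paddle at about (304,335) behind the hopper and the green lime in the chute. The paddle is at about (0.475, 0.094), hopper yaw about 16–17°, and the paddle–lime distance of 170 mm is plausible. I'll close the fingers and fly over at z 0.247.

{"method": "step_arm", "body": {"travel": [[10,-11.5,0],[20,-23,0],[30,-34.4,0],[35,-40.1,0],[35,-40.1,0],[35,-40.1,0],[35,-40.1,0],[35,-40.1,0],[35,-40.1,0],[35,-40.1,0],[35,-40.1,0],[35,-40.1,0],[35,-40.1,0],[30,-34.4,0],[20,-23,0],[10,-11.5,0],[0,0,0],[0,0,0],[0,0,0]], "turn": [0,0,0,0,0,0,0,0,0,0,0,0,1,1,1,1,1,0,0], "gripper": -1}}

```text
t: 2.48
tcp_pos: [0.4709, 0.0902, 0.2482]
orientation: [180.0, 0.0, 16.4]
wrist_force: [0.6, 0.6, 0.4]
gripper_width: -0.001
finger_force: 0.0
```

Run:
```python
from h import *
o=r.get_obs();print(o['tcp_pos'],o['orientation'],o['t'],o['gripper_width'],o['wrist_force'])
c=optics.camera_info('wrist');print(c)
im=optics.read_camera('wrist');cv2.imwrite('pics/w1.png',im[...,::-1])
from scipy.spatial.transform import Rotation as Ro
H=np.array(c['hand_eye']);R=Ro.from_euler('xyz',o['orientation'],degrees=True).as_matrix()
P=np.array([.474,.094,.112]);q=np.linalg.inv(H)@np.r_[R.T@(P-o['tcp_pos']),1];k=np.array(c['camera_matrix'])@q[:3];print('expect px',k/k[2])
```

```text
[0.47090393 0.09024204 0.24820233] [1.79994228e+02 2.13566102e-02 1.64275269e+01] 2.475 -0.0006701495260246675 [0.56250613 0.57050958 0.43880459]
{'camera_matrix': array([[345.25102618,   0.        , 320.66784735],
       [  0.        , 345.25102618, 235.49022418],
       [  0.        ,   0.        ,   1.        ]]), 'hand_eye': array([[-4.22394200e-04, -9.55785726e-01, -2.94063712e-01,
         7.51547200e-02],
       [ 9.99999650e-01, -6.16268636e-04,  5.66634737e-04,
         1.02808890e-03],
       [-7.22803636e-04, -2.94063370e-01,  9.55785652e-01,
        -1.26022142e-01],
       [ 0.00000000e+00,  0.00000000e+00,  0.00000000e+00,
         1.00000000e+00]])}
expect px [315.67039291 223.81940641   1.        ]
```

View pics/w1.png

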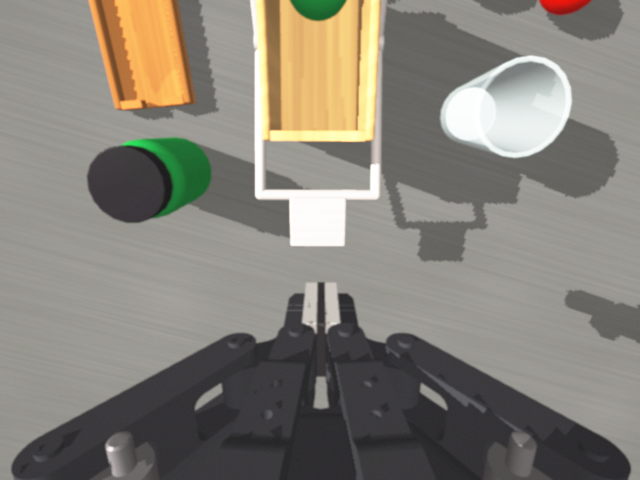

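The fingers are lined up with the paddle at (318,221), about 6 mm behind its centre and 1 mm to the side. The lever will swing roughly 4 mm toward the tips on the way down, so this position is fine. Next I descend to just above it.

{"method": "step_arm", "body": {"travel": [[0,0,10],[0,0,20],[0,0,25],[0,0,25],[0,0,15],[0,0,8],[0,0,5],[0,0,5],[0,0,5],[0,0,0],[0,0,0]], "turn": [0,0,0,0,0,0,0,0,0,0,0]}}

```text
t: 3.9
tcp_pos: [0.4716, 0.091, 0.1305]
orientation: [180.0, -0.0, 16.5]
wrist_force: [0.1, 0.7, -0.5]
gripper_width: -0.002
finger_force: 0.0
```

{"method": "step_arm", "body": {"travel": [[0,0,4],[0,0,5],[0,0,5],[0,0,5],[0,0,5],[0,0,5],[0,0,5],[0,0,5],[0,0,4],[0,0,3],[0,0,0],[0,0,0]], "turn": [0,0,0,0,0,0,0,0,0,0,0,0]}}

```text
t: 5.4
tcp_pos: [0.4711, 0.0909, 0.0842]
orientation: [-180.0, 0.0, 16.5]
wrist_force: [-3.8, -2.2, 3.3]
gripper_width: -0.0
finger_force: 2.2
```

{"method": "step_arm", "body": {"travel": [[0,0,2],[0,0,2],[0,0,2],[0,0,1],[0,0,0],[0,0,0]], "turn": [0,0,0,0,0,0]}}

```text
t: 6.15
tcp_pos: [0.4718, 0.091, 0.0794]
orientation: [-180.0, 0.0, 16.5]
wrist_force: [-9.3, -0.7, 18.9]
gripper_width: -0.001
finger_force: 10.6
```

Run:
```python
from h import *
o=r.get_obs();print(o['tcp_pos'],o['wrist_force'],o['t'])
a=optics.read_camera('scene');b=optics.read_camera('top')
A=cv2.resize(a[150:370,220:480],None,fx=2,fy=2);B=cv2.resize(b[170:390,190:330],None,fx=2,fy=2)
cv2.imwrite('pics/p2.png',np.hstack([A,B])[...,::-1])
```

```text
[0.47179753 0.09101513 0.07937881] [-9.34418306 -0.70802126 18.87398537] 6.15
```

View pics/p2.png

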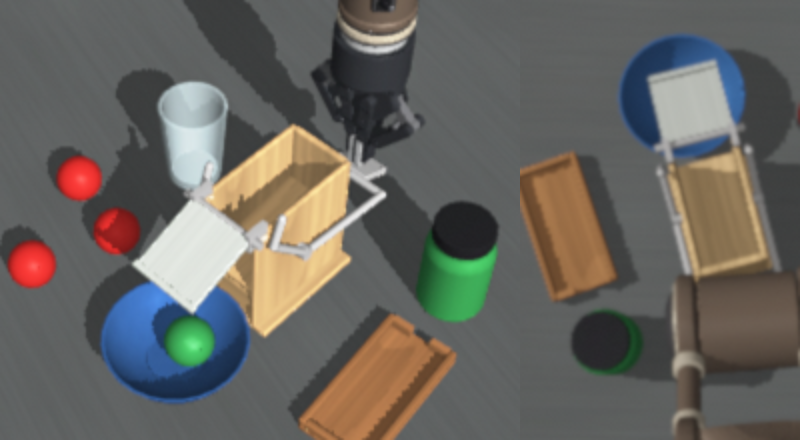

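The lever is at its stop: 19 N, TCP at 0.079. The lid is fully up and the green lime lies in the bowl at crop (190,342). I'll hold briefly, then rise slowly.

{"method": "step_arm", "body": {"travel": [[0,0,0],[0,0,0],[0,0,0],[0,0,0],[0,0,0],[0,0,0]], "turn": [0,0,0,0,0,0]}}

```text
t: 7.0
tcp_pos: [0.4718, 0.091, 0.0794]
orientation: [-180.0, 0.0, 16.5]
wrist_force: [-9.5, -1.7, 19.7]
gripper_width: 0.0
finger_force: 10.6
```

{"method": "step_arm", "body": {"travel": [[0,0,-2],[0,0,-3],[0,0,-3],[0,0,-3],[0,0,-3.5],[0,0,-3.5],[0,0,-3.5],[0,0,-3.5],[0,0,-3.5],[0,0,-3.5],[0,0,-3.5],[0,0,-3],[0,0,-3],[0,0,-2.5],[0,0,-2.5],[0,0,-2],[0,0,-2],[0,0,-2],[0,0,-2],[0,0,-2]], "turn": [0,0,0,0,0,0,0,0,0,0,0,0,0,0,0,0,0,0,0,0]}}

```text
t: 9.5
tcp_pos: [0.4712, 0.0909, 0.1338]
orientation: [-180.0, 0.0, 16.5]
wrist_force: [-0.1, -0.0, -0.3]
gripper_width: 0.003
finger_force: 0.0
```

{"method": "step_arm", "body": {"travel": [[0,0,-2],[0,0,-2],[0,0,-4],[0,0,-10],[0,0,-20],[0,0,-30],[0,0,-30],[0,0,-20],[0,0,-10],[0,0,0],[0,0,0],[0,0,0]], "turn": [0,0,0,0,0,0,0,0,0,0,0,0]}}

```text
t: 11.0
tcp_pos: [0.4707, 0.0908, 0.2606]
orientation: [-180.0, 0.1, 16.5]
wrist_force: [-0.3, 0.7, -0.3]
gripper_width: 0.004
finger_force: 0.0
```

Run:
```python
from h import *
o=r.get_obs();print(o['tcp_pos'],o['wrist_force'],o['t'])
a=optics.read_camera('scene');b=optics.read_camera('top')
A=cv2.resize(a[150:370,220:480],None,fx=2,fy=2);B=cv2.resize(b[170:390,190:330],None,fx=2,fy=2)
cv2.imwrite('pics/p3.png',np.hstack([A,B])[...,::-1])
```

```text
[0.47066703 0.09080306 0.26063349] [-0.27098454  0.66658879 -0.33870925] 11.0
```

View pics/p3.png

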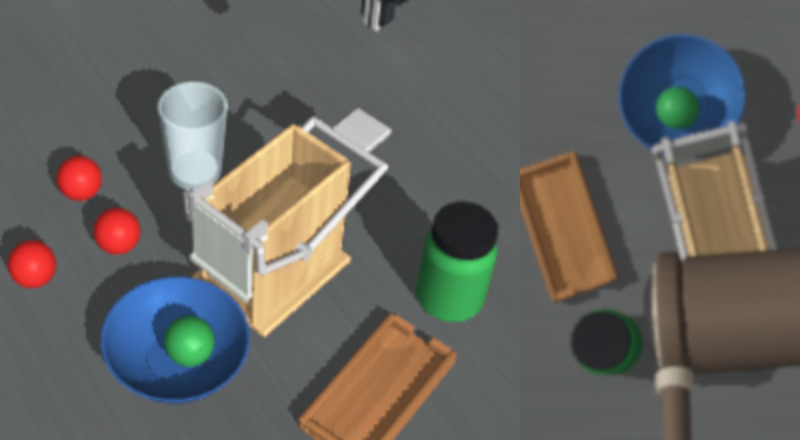

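The lid is shut, the lime is in the bowl at crop (190,342), nothing else has moved, and the arm is clear.

```bash
python3 -c "
from workcell import r
print(r.hand_in())"
```

```text
the job is handed in; nothing more can be done
None
```

I pressed the lever to its stop and held it until the lime lay in the bowl, then let the lid close over about two seconds; the arm is clear, nothing else was moved, and the job was handed in at about 11 s.

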